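# Sort the bench kit into its trays after a centrifuge run

## Robot

A 6-joint arm with a two-finger parallel gripper is mounted at the origin on the work surface. World frame = base frame: x ahead of the robot, y to its left, z up, the work surface at z = 0. Lengths are in mm, angles in rad, forces in N, time in s.
With the tool pointing down it reaches from about 300 to 850 mm from the base axis. Payload 5.4 kg.
Tool frame: the origin (TCP) lies on the centre line of the jaws, within the pads' length; the fingertips stand 19 mm ahead of it and the grasp point (between the pads) is the TCP; z points along the fingers, y is the line along which they close (so a half turn about z gives the same grasp; the last joint's range is limited). The gripper opens to 85 mm and grips with 20 to 120 N. Pads are 22 mm wide; open, the fingers measure 114 mm over their backs; the gripper's body (76 mm by 85 mm) begins 54 mm behind the grasp point. The pads swing forward as they close: fully open they stand 13 mm farther back than shut.
Start: joints at [-1.426, 0.158, 1.597, -0, 1.386, -0.21], TCP at [199.732, -539.178, 250.299] pointing down, gripper open.
Joint ranges: [-2.91, 2.91], [-0.94, 2.29], [0.18, 2.7], [-1.29, 4.43], [0.17, 2.64], [-3, 3]. Speed limits (rad/s): [2.57, 2.57, 3.14, 3.14, 3.14, 3.14].

## Interface

Orientations are given as a unit quaternion [w, x, y, z].
In Python, from workcell import ctrl gives the robot as it stands.
- The arm moves only by the tool apply_moves, never from a script. Its argument "motion" is one flat list of numbers, 6 for each row, row after row: the shift along the tool's x, y, z in units of 25 cm (1.0 is 25 cm), then the turn, a rotation vector about the tool's x, y, z in units of 90 degrees (1.0 is 90 degrees). A call has 1 to 20 rows; each row shifts and turns the commanded pose from where the row before left it, along the tool's axes as they then stand; what a row does not reach is not made up. A row lasts 1/8 s, in which the tool goes at most 62.5 mm and 10.7 degrees, less where a joint would pass 70% of its speed; a pose out of reach is approached as far as the arm can. A call with a number of a shift or a turn outside -1 to 1 is refused whole. A call with a gripper value outside its range is refused whole. "hand" is the closure, from -1 (fully open) to 1 (shut), set as the call begins (left out, the last holds). The fingers move at their own pace and stop on an object; "newtons" is the grip in N (left out, the last holds). Time passes only in rows, so rows that do not move let the fingers close. It gives the time, the measured TCP pose, the force, the opening and the grip force at its end, in the units of the state.
- ctrl.observe(): the state, without advancing time (a new reading comes with each control period).
- ctrl.get_image(name): name is "scene" or "top" or "wrist"; returns the picture (384x512x3 uint8, blue, green, red); there is no depth.
- ctrl.get_calibration(name): a dict with "fx", "fy", "cx", "cy" (pixels), "R" (3x3) and "t" (3): a world point X has camera coordinates R X + t; the wrist camera has in their place "tool_from_camera" (4x4, takes a point from camera to tool coordinates, whose origin is the TCP and whose axes are the flange's). Camera axes: x right, y down, z forward; pixel columns grow to the right and rows downward; lengths in mm; the calibration is good to about 2 mm. A picture is of the moment at which its call begins: read the wrist's pose just before it. get_calibration takes no time and is no camera call.
- ctrl.job_done(): hands the job in; it is judged then, once.
The state is a dict: "clock": time; "joint_pos": joint angles; "joint_vel": joint speeds; "tau": joint torques, N m; "eef_pos": TCP position; "orientation": TCP orientation; "contact_force": force on the tool from outside, world axes, zero at the start; "wrist_torque": the same for the moment, N m; "finger_gap": finger opening in mm; "grasp_force": force on a finger pad.
Only numpy, scipy, OpenCV 4.12 (cv2) and the standard library are available. Lean on these libraries where they do the work, as an engineer would, in place of code of your own. Each camera call takes 0.05 s, during which the arm holds its last target. There are 200 camera calls.

## Task

Tidy the lab bench by sorting the kit into its trays: stand the two tall bottles in the long two-bay tray, one in each bay, stand both squat jars in the round steel tray, and lay the aluminium cooling block, wells up, flat inside the rectangular tray. Leave the beaker and the red tube rack standing where they are.

Things in the scene. Friction and masses are not known exactly. Their poses are not given: they have to be found in the camera images.
- tall_bottle_1: tall narrow capped bottle, white plastic with a grey screw cap, standing upright: a plain cylinder 28 mm in diameter and 75 mm high, cap included; about 50 g. Origin: centre of its underside, z up. The two tall bottles are alike and interchangeable
- tall_bottle_2: tall narrow capped bottle, white plastic with a grey screw cap, standing upright: a plain cylinder 28 mm in diameter and 75 mm high, cap included; about 50 g. Origin: centre of its underside, z up. The two tall bottles are alike and interchangeable
- squat_jar_1: squat wide capped jar, white plastic with a grey screw cap, standing upright: a plain cylinder 44 mm in diameter and 50 mm high, cap included; about 80 g. Origin: centre of its underside, z up. The two jars are alike and interchangeable
- squat_jar_2: squat wide capped jar, white plastic with a grey screw cap, standing upright: a plain cylinder 44 mm in diameter and 50 mm high, cap included; about 80 g. Origin: centre of its underside, z up. The two jars are alike and interchangeable
- cooling_block: solid aluminium block with two rows of four dark wells on its top, 80 mm (own x) by 50 mm (own y) by 40 mm high, about 300 g, lying flat. Origin: centre of its underside, z up
- two_bay_tray: long white plastic tray fixed to the bench, 66 mm (own x) by 152 mm (own y), walls 4 mm thick and 14 mm high, floor 5 mm above the bench. A 4 mm wall of the same height across its middle makes two bays, each 58 mm (x) by 70 mm (y) inside, centred at y = +37 mm and y = -37 mm. Origin: centre of the underside, z up
- round_tray: round steel tray fixed to the bench, 160 mm in diameter outside, 150 mm inside, rim 14 mm high and 4 mm thick, flat floor 5 mm above the bench, room for two jars side by side (for instance 38 mm either side of the centre). Origin: centre of the underside, z up
- rect_tray: rectangular grey plastic tray without divider, fixed to the bench, 120 mm (own x) by 84 mm (own y) outside, 112 by 76 mm inside, walls 4 mm thick and 14 mm high, floor 5 mm above the bench; the block fits in only with its long side along the tray's long side, either way round. Origin: centre of the underside, z up
- beaker: small open glass beaker, 52 mm in diameter and 65 mm high, loose, standing among the kit; to be left alone. Origin: centre of its underside
- tube_rack: red plastic micro-tube rack with 24 small black holes, 80 mm (own x) by 55 mm (own y) by 28 mm high, loose, standing between two trays; to be left alone. Origin: centre of its underside. (A grey timer 62 mm square and 16 mm high stands between the other two trays, and unlisted lab equipment stands farther out; nothing else lies in between.)
Not all that is in view belongs to the job. What is meant by the round_tray is not turquoise, and is the smaller of those in its own colour.

How it is judged:
By the outcome, as a careful person would: the job done as asked, in the order asked, and still so for the second after the job is handed in, with the robot touching nothing.
It also fails if it takes over 128 s, if anything falls off the work surface, if the arm or the gripper's body presses on something with over 40 N, if the wrist force passes 120 N, or if a joint passes its speed limit or range.

## Working session

There is one attempt and no reset: what is moved stays moved. The work goes in short steps, Python scripts to look and compute and a tool call to move; the robot and the scene stay as the last step left them, time stands still between calls to the robot, and variables do not carry over. Pictures are saved under pics/ and viewed, at most 14 in all, crops included, and the job is handed in when it is done.

Besides the shell and the picture viewer there is one more tool, called after ">>>" as name(argument=value, ...) on one line, values as JSON. apply_moves: Moves the arm, as the interface text tells. Shifts and turns lie within -1 to 1; 1 stands for 25 cm of shift or 90 degrees of turn. Its arguments: {"type":"object","properties":{"motion":{"type":"array"},"hand":{"type":"number"},"newtons":{"type":"number"}},"required":["motion"]}

```bash
ls; mkdir -p pics; python3 - <<'E'
from workcell import ctrl
import cv2,json
for n in("top","scene"):
    im=ctrl.get_image(n); cv2.imwrite(f"pics/{n}0.png",im)
    c=ctrl.get_calibration(n); print(n,{k:(v.tolist() if hasattr(v,'tolist') else v) for k,v in c.items()})
print(ctrl.get_calibration("wrist")); print(ctrl.observe())
E
```

```text
pics
top {'fx': 414.9748525639381, 'fy': 414.9748525639381, 'cx': 257.2627505800137, 'cy': 194.12391394750102, 'R': [[0.006715766673879913, -0.999917602932346, 0.010940101645463626], [-0.983802602225024, -0.008566524429911099, -0.17905042450232553], [0.17912938992039593, -0.00956043959359659, -0.9837790705547277]], 't': [78.07658741414996, 543.6413798633984, 1387.2052657030424]}
scene {'fx': 370.9942176819123, 'fy': 370.9942176819123, 'cx': 256.9190592143819, 'cy': 195.3954920210942, 'R': [[0.8772965173995515, 0.4797810291092611, 0.012687973261202651], [0.26561935114865914, -0.4633364416536056, -0.845438171678533], [-0.3997463956735369, 0.7450701349152532, -0.5339225722924464]], 't': [-521.9391326466402, -54.00725743065041, 1242.7106158233319]}
{'fx': 336.6521463460433, 'fy': 336.6521463460433, 'cx': 256.9677972535895, 'cy': 193.8019235809824, 'tool_from_camera': array([[ 9.53621668e-04, -9.55647874e-01, -2.94510155e-01,
         7.54111332e+01],
       [ 9.99998749e-01,  1.28292637e-03, -9.24943944e-04,
        -1.01537312e+00],
       [ 1.26175556e-03, -2.94508904e-01,  9.55647902e-01,
        -1.24181059e+02],
       [ 0.00000000e+00,  0.00000000e+00,  0.00000000e+00,
         1.00000000e+00]])}
{'clock': 0.1, 'joint_pos': array([-1.42611512e+00,  1.59022867e-01,  1.59813278e+00,  2.28976287e-06,
        1.38623205e+00, -2.10096586e-01]), 'joint_vel': array([-0.00097758, -0.00086399, -0.00282571,  0.00102091,  0.00010975,
        0.00167138]), 'tau': array([-5.59171167e-04, -3.96993291e+01, -3.32336426e+01, -3.35344366e-04,
        4.27217659e-03,  1.01233147e-05]), 'eef_pos': array([ 199.6491714 , -538.66143647,  249.38138771]), 'orientation': array([-8.97006046e-04,  9.84307444e-01,  1.76459769e-01,  3.04753126e-05]), 'contact_force': array([-0.08370191, -0.03881932,  0.66351253]), 'wrist_torque': array([ 0.04899782, -0.01715897, -0.00320501]), 'grasp_force': 0.0, 'finger_gap': 85.47081755097021}
```

View pics/top0.png

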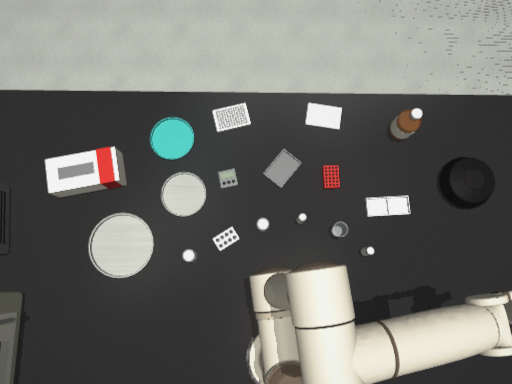

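View pics/scene0.png

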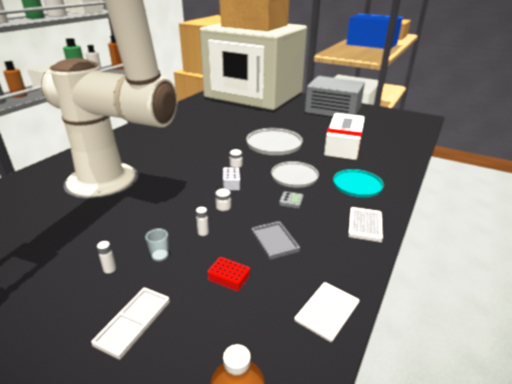

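The top view shows the bottles at about (302,218) and (368,251), the jars at (263,224) and (189,256), and the block at (226,239). The two-bay tray is at (388,206) and the rectangular tray at (282,168). The smaller steel tray is at (184,194); the larger steel one at (121,245) and the turquoise one at (172,138) are distractors. The scene view agrees.

```bash
cat > h.py <<'E'
from workcell import ctrl
import cv2, numpy as np
from scipy.spatial.transform import Rotation as Ro
def rot(q): return Ro.from_quat([q[1],q[2],q[3],q[0]]).as_matrix()
def cam(name, st=None):
    c=ctrl.get_calibration(name)
    K=np.array([[c['fx'],0,c['cx']],[0,c['fy'],c['cy']],[0,0,1]])
    if name=='wrist':
        st=st or ctrl.observe(); T=np.eye(4); T[:3,:3]=rot(st['orientation']); T[:3,3]=st['eef_pos']
        M=T@np.array(c['tool_from_camera']); return K,M[:3,:3],M[:3,3]   # K, world_from_cam, centre
    R=np.array(c['R']); return K,R.T,-R.T@np.array(c['t'])
def ray(C,uv):
    K,R,o=C; d=R@np.linalg.inv(K)@np.array([uv[0],uv[1],1.]); return o,d/np.linalg.norm(d)
def onplane(C,uv,z):
    o,d=ray(C,uv); return o+d*(z-o[2])/d[2]
def project(C,X):
    K,R,o=C; p=K@(R.T@(np.asarray(X,float)-o)); return p[:2]/p[2]
def cross(rays):
    A=sum(np.eye(3)-np.outer(d,d) for o,d in rays); b=sum((np.eye(3)-np.outer(d,d))@o for o,d in rays)
    X=np.linalg.solve(A,b); return X,[np.linalg.norm((np.eye(3)-np.outer(d,d))@(X-o)) for o,d in rays]
def blobs(mask,amin):
    cs,_=cv2.findContours(mask,cv2.RETR_EXTERNAL,cv2.CHAIN_APPROX_NONE)
    return [c for c in cs if cv2.contourArea(c)>amin]
E
python3 - <<'E'
from h import *
C=cam('top')
for n,uv,z in [('b1',(302,218),70),('b2',(368.5,251),70),('j1',(263,224),50),('j2',(189,256),50),('blk',(226,239),40),('two',(388,206),14),('rect',(282,168),14),('round',(184,194),14),('beak',(340,230),40),('rack',(332,176),28),('timer',(228,178),16)]:
    print(n,onplane(C,uv,z).round())
im=cv2.imread('pics/top0.png'); g=cv2.cvtColor(im,cv2.COLOR_BGR2GRAY)
cv2.imwrite('pics/topcrop.png',cv2.resize(im[150:280,165:420],None,fx=3.1,fy=3.1,interpolation=cv2.INTER_CUBIC))
for n,(x0,y0,x1,y1) in dict(two=(360,188,416,224),rect=(258,145,306,192),blk=(210,224,242,254)).items():
    m=(g[y0:y1,x0:x1]>70).astype('uint8')*255
    c=max(blobs(m,20),key=cv2.contourArea)+[x0,y0]
    P=np.array([onplane(C,p[0],14)[:2] for p in c],'float32'); print(n,cv2.minAreaRect(P))
E
```

```text
b1 [459. -69.  70.]
b2 [ 350. -290.   70.]
j1 [439.  62.  50.]
j2 [330. 310.  50.]
blk [388. 188.  40.]
two [ 511. -381.   14.]
rect [645.  -6.  14.]
round [548. 341.  14.]
beak [ 422. -203.   40.]
rack [ 614. -183.   28.]
timer [606. 187.  16.]
two ((512.752197265625, -379.14361572265625), (70.78645324707031, 156.99713134765625), 3.8327677249908447)
rect ((647.563232421875, -6.072601318359375), (87.1840591430664, 123.09134674072266), 51.126399993896484)
blk ((392.3735656738281, 191.08270263671875), (57.028507232666016, 85.95285034179688), 32.9406852722168)
```

View pics/topcrop.png

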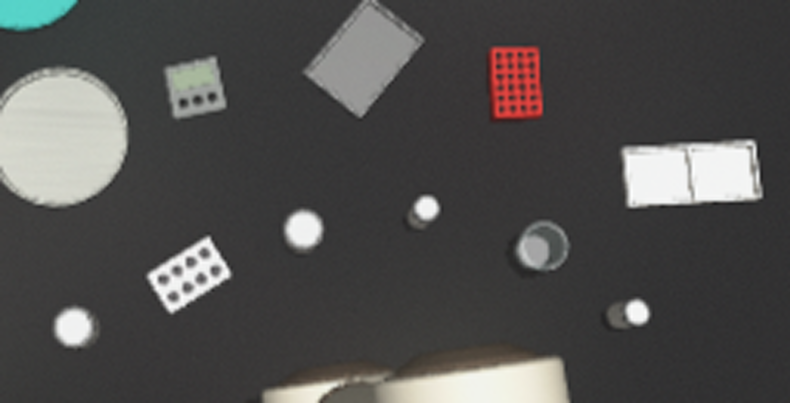

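The crop confirms the layout: kit in a row at x of about 330–460 mm, trays beyond it. I'll go to a wrist view covering the bottles and the two-bay tray.

>>> apply_moves(motion=[0, 0, 0, 0, 0, 0.113, 0, 0, 0, 0, 0, 0.113, 0.096, -0.116, 0, 0, 0, 0, 0.096, -0.116, 0, 0, 0, 0, 0.096, -0.116, 0, 0, 0, 0, 0.096, -0.116, 0, 0, 0, 0, 0.096, -0.116, 0, 0, 0, 0, 0.096, -0.116, 0, 0, 0, 0, 0.096, -0.116, 0, 0, 0, 0, 0.096, -0.116, 0, 0, 0, 0, 0.096, -0.116, 0, 0, 0, 0, 0.096, -0.116, 0, 0, 0, 0, 0, 0, 0, 0, 0, 0, 0, 0, 0, 0, 0, 0], hand=-1)

```text
clock: 1.85
eef_pos: [439.4, -249.4, 250.0]
orientation: [-0.0, 1.0, -0.0, -0.0]
contact_force: [0.1, -0.2, 0.1]
finger_gap: 85.7
grasp_force: 0.0
```

```bash
cat > snap.py <<'E'
import sys,pickle
from h import *
n=sys.argv[1]; st=ctrl.observe(); im=ctrl.get_image('wrist'); cv2.imwrite(f'pics/{n}.png',im); pickle.dump(st,open(f'pics/{n}.pkl','wb'))
print(st['eef_pos'].round(1),st['orientation'].round(4),st['clock'])
E
python3 snap.py w1
```

```text
[ 439.4 -249.4  250. ] [-0.e+00  1.e+00 -0.e+00 -4.e-04] 1.85
```

View pics/w1.png

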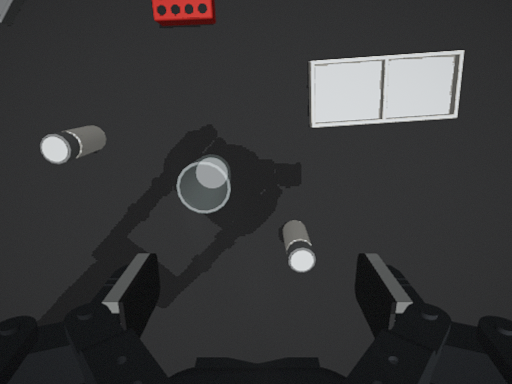

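The wrist view shows the bottle caps at (302,260) and (56,149), the beaker at (204,187), and the tray corners at (309,62), (463,52), (459,117) and (312,126). I'll cross these with the top view to get heights.

```bash
cat > m1.py <<'E'
from h import *; import pickle
def wr(n): return cam('wrist',pickle.load(open(f'pics/{n}.pkl','rb'))), cv2.imread(f'pics/{n}.png')
def blob(im,uv,r,thr):   # bright blob near uv
    g=cv2.cvtColor(im,cv2.COLOR_BGR2GRAY); x0,y0=int(max(uv[0]-r,0)),int(max(uv[1]-r,0))
    m=(g[y0:y0+2*r,x0:x0+2*r]>thr).astype('uint8')*255
    c=max(blobs(m,3),key=cv2.contourArea)+[x0,y0]; return c
def cen(c): M=cv2.moments(c); return np.array([M['m10'],M['m01']])/M['m00']
def corners(c): return cv2.boxPoints(cv2.minAreaRect(c))
E
python3 - <<'E'
from m1 import *
W,w=wr('w1'); T=cam('top'); t=cv2.imread('pics/top0.png')
for n,a,b in [('b1',(56,149),(302.5,218)),('b2',(302,260),(369,251))]:
    ca=blob(w,a,22,190); cb=blob(t,b,7,200); pa,pb=cen(ca),cen(cb)
    print(n,pa,cv2.contourArea(ca),pb,cv2.contourArea(cb),'X',cross([ray(W,pa),ray(T,pb)]),'wrist@75',onplane(W,pa,75),'top@75',onplane(T,pb,75))
c=blob(w,(386,90),95,110); q=cv2.approxPolyDP(c,8,True)[:,0]; print('tray w',q)
ct=blob(t,(388,206),30,90); qt=cv2.approxPolyDP(ct,4,True)[:,0]; print('tray t',qt)
for z in (0,14): 
    print(z,'wrist',cv2.minAreaRect(np.array([onplane(W,p,z)[:2] for p in q],'float32')),'top',cv2.minAreaRect(np.array([onplane(T,p,z)[:2] for p in qt],'float32')))
print('tray centre X',cross([ray(W,q.mean(0)),ray(T,qt.mean(0))]))
E
```

```text
b1 [ 54.15485564 148.76415448] 444.5 [302.26666667 216.5       ] 25.0 X (array([463.48565508, -68.84863323,  77.6833197 ]), [np.float64(0.9126898167454988), np.float64(0.9126898167456252)]) wrist@75 [463.86220728 -66.83462884  75.        ] top@75 [462.97761474 -69.50575972  75.        ]
b2 [301.61154044 260.30499742] 323.5 [370.13071895 250.32679739] 25.5 X (array([ 351.88044668, -293.49025746,   73.35784977]), [np.float64(0.855197313774307), np.float64(0.8551973137743859)]) wrist@75 [ 353.06878741 -292.41039457   75.        ] top@75 [ 351.62871687 -293.89588197   75.        ]
tray w [[464  50]
 [312  60]
 [311 126]
 [456 117]]
tray t [[408 195]
 [366 197]
 [367 216]
 [410 213]]
0 wrist ((515.0513916015625, -383.8125), (67.35819244384766, 157.8355712890625), 3.567647695541382) top ((514.8079833984375, -384.33544921875), (68.50943756103516, 154.9466094970703), 3.2472500801086426)
14 wrist ((515.0322875976562, -378.74517822265625), (64.8374252319336, 151.92886352539062), 3.5676658153533936) top ((512.614013671875, -379.7333679199219), (67.8530502319336, 153.46202087402344), 3.247234582901001)
tray centre X (array([ 516.07949081, -385.98542713,   -3.79984762]), [np.float64(0.149678806090846), np.float64(0.14967880609080458)])
```

Heights agree: caps at 74–76 mm, and the tray's 65×152 mm at z=14 matches. Bottle 2 stands at (352.5,-293). Picking it.

>>> apply_moves(motion=[-0.116, 0.058, 0.16, 0, 0, 0, -0.116, 0.058, 0.16, 0, 0, 0, -0.116, 0.058, 0.16, 0, 0, 0, 0, 0, 0, 0, 0, 0, 0, 0, 0.113, 0, 0, 0, 0, 0, 0.113, 0, 0, 0, 0, 0, 0.114, 0, 0, 0, 0, 0, 0, 0, 0, 0])

```text
clock: 2.9
eef_pos: [352.5, -292.2, 44.7]
orientation: [-0.001, 1.0, -0.0, -0.001]
contact_force: [0.4, -0.1, 0.5]
finger_gap: 85.4
grasp_force: 0.0
```

>>> apply_moves(motion=[0, 0, 0, 0, 0, 0, 0, 0, 0, 0, 0, 0, 0, 0, 0, 0, 0, 0, 0, 0, 0, 0, 0, 0, 0, 0, 0, 0, 0, 0, 0, 0, 0, 0, 0, 0, 0, 0, 0, 0, 0, 0, 0, 0, 0, 0, 0, 0], hand=1, newtons=30)

```text
clock: 3.9
eef_pos: [353.3, -293.3, 46.3]
orientation: [0.001, 1.0, -0.0, 0.0]
contact_force: [-0.7, 0.8, 6.4]
finger_gap: 27.2
grasp_force: 29.3
```

>>> apply_moves(motion=[0, 0, -0.12, 0, 0, 0, 0, 0, -0.12, 0, 0, 0, 0, 0, -0.12, 0, 0, 0, 0.131, 0.098, 0, 0, 0, 0, 0.131, 0.098, 0, 0, 0, 0, 0.131, 0.098, 0, 0, 0, 0, 0.131, 0.098, 0, 0, 0, 0, 0.131, 0.098, 0, 0, 0, 0, 0, 0, 0, 0, 0, 0])

```text
clock: 5.03
eef_pos: [517.7, -416.2, 134.4]
orientation: [-0.0, 1.0, 0.0, 0.0]
contact_force: [-0.1, 0.0, 0.1]
finger_gap: 27.3
grasp_force: 29.8
```

```bash
python3 snap.py w2
```

```text
[ 517.7 -416.2  134.4] [-0.  1.  0.  0.] 5.025
```

View pics/w2.png

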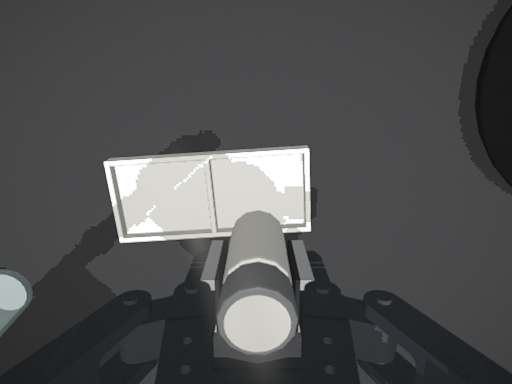

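The held bottle is over the right-hand bay. The rim corners are at (106,160), (310,147) and (120,242), so I'll cross them with the first wrist view.

```bash
python3 - <<'E'
from m1 import *
A,_=wr('w1');B,_=wr('w2')
for a,b in [((309,62),(106,160)),((463,52),(310,147)),((312,126),(120,242))]:
    X,e=cross([ray(A,a),ray(B,b)]); print(X.round(1),np.round(e,1),onplane(B,b,14).round(1))
E
```

```text
[ 541.6 -300.7    7.6] [0.3 0.3] [ 543.2 -303.5   14. ]
[ 551.4 -454.9    7.9] [0.7 0.7] [ 553.  -453.6   14. ]
[ 477.7 -306.1   14.7] [0.4 0.4] [ 476.9 -306.    14. ]
```

Rim at about 8–15 mm and centre (515,-380), as expected. Lowering.

>>> apply_moves(motion=[0, 0, 0.1, 0, 0, 0, 0, 0, 0.1, 0, 0, 0, 0, 0, 0.08, 0, 0, 0, 0, 0, 0.03, 0, 0, 0, 0, 0, 0.02, 0, 0, 0, 0, 0, 0, 0, 0, 0])

```text
clock: 5.82
eef_pos: [516.7, -415.5, 53.3]
orientation: [0.0, 1.0, -0.0, 0.0]
contact_force: [0.5, 0.2, 0.2]
finger_gap: 27.2
grasp_force: 29.8
```

>>> apply_moves(motion=[0, 0, 0, 0, 0, 0, 0, 0, 0, 0, 0, 0, 0, 0, 0, 0, 0, 0], hand=0)

```text
clock: 6.2
eef_pos: [516.7, -415.4, 53.2]
orientation: [0.0, 1.0, -0.0, 0.0]
contact_force: [-0.7, -1.1, -0.0]
finger_gap: 42.6
grasp_force: 0.0
```

>>> apply_moves(motion=[0, 0, -0.1, 0, 0, 0, 0, 0, -0.1, 0, 0, 0, 0, 0, -0.12, 0, 0, 0, 0, 0, -0.12, 0, 0, 0, -0.026, -0.173, 0, 0, 0, 0, -0.026, -0.173, 0, 0, 0, 0])

```text
clock: 6.95
eef_pos: [503.5, -328.2, 163.6]
orientation: [0.0, 1.0, -0.001, 0.001]
contact_force: [0.3, 0.5, -0.4]
finger_gap: 42.9
grasp_force: 0.0
```

```bash
python3 snap.py w3; python3 - <<'E'
import cv2;cv2.imwrite('pics/w3s.png',cv2.resize(cv2.imread('pics/w3.png')[100:384,150:512],None,fx=1,fy=1))
E
```

```text
[ 503.5 -328.2  163.6] [ 5.e-04  1.e+00 -5.e-04  6.e-04] 6.95
```

View pics/w3s.png

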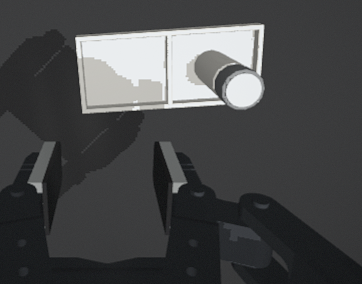

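>>> apply_moves(motion=[-0.026, -0.173, 0, 0, 0, 0, -0.026, -0.173, 0, 0, 0, 0, -0.026, -0.173, 0, 0, 0, 0, -0.026, -0.173, 0, 0, 0, 0, -0.026, -0.173, 0, 0, 0, 0, -0.026, -0.173, 0, 0, 0, 0, 0, 0, 0, 0, 0, 0, 0, 0, 0, 0, 0, 0], hand=-1)

```text
clock: 8.0
eef_pos: [465.0, -69.7, 163.2]
orientation: [0.0, 1.0, 0.0, 0.0]
contact_force: [-0.2, 0.4, -0.6]
finger_gap: 85.3
grasp_force: 0.0
```

The bottle stands upright in its bay, its cap at crop pixel (242,90). Next is bottle 1.

>>> apply_moves(motion=[-0.004, -0.008, 0.118, 0, 0, 0, 0, 0, 0.118, 0, 0, 0, 0, 0, 0.118, 0, 0, 0, 0, 0, 0.118, 0, 0, 0, 0, 0, 0, 0, 0, 0])

```text
clock: 8.62
eef_pos: [461.9, -67.6, 42.9]
orientation: [-0.001, 1.0, -0.001, -0.002]
contact_force: [0.7, 0.2, 0.1]
finger_gap: 85.4
grasp_force: 0.0
```

>>> apply_moves(motion=[0, 0, 0, 0, 0, 0, 0, 0, 0, 0, 0, 0, 0, 0, 0, 0, 0, 0, 0, 0, 0, 0, 0, 0, 0, 0, 0, 0, 0, 0, 0, 0, 0, 0, 0, 0, 0, 0, 0, 0, 0, 0], hand=1)

```text
clock: 9.5
eef_pos: [464.3, -67.6, 45.7]
orientation: [0.0, 1.0, -0.0, 0.001]
contact_force: [-0.9, -0.6, 6.4]
finger_gap: 27.2
grasp_force: 31.9
```

>>> apply_moves(motion=[0, 0, -0.12, 0, 0, 0, 0, 0, -0.12, 0, 0, 0, 0, 0, -0.12, 0, 0, 0, 0, 0, -0.12, 0, 0, 0, 0.0275, 0.1575, 0, 0, 0, 0, 0.0275, 0.1575, 0, 0, 0, 0, 0.0275, 0.1575, 0, 0, 0, 0, 0.0275, 0.1575, 0, 0, 0, 0, 0.0275, 0.1575, 0, 0, 0, 0, 0.0275, 0.1575, 0, 0, 0, 0, 0.0275, 0.1575, 0, 0, 0, 0, 0, 0, 0, 0, 0, 0, 0, 0, 0, 0, 0, 0])

```text
clock: 11.12
eef_pos: [511.3, -342.0, 164.1]
orientation: [-0.001, 1.0, -0.0, -0.0]
contact_force: [0.3, 0.1, -0.3]
finger_gap: 27.1
grasp_force: 31.6
```

>>> apply_moves(motion=[0, 0, 0.13, 0, 0, 0, 0, 0, 0.12, 0, 0, 0, 0, 0, 0.1, 0, 0, 0, 0, 0, 0.07, 0, 0, 0, 0, 0, 0.028, 0, 0, 0, 0, 0, 0, 0, 0, 0])

```text
clock: 11.88
eef_pos: [511.8, -342.7, 53.0]
orientation: [-0.0, 1.0, 0.0, 0.0]
contact_force: [0.1, -0.6, -0.6]
finger_gap: 27.3
grasp_force: 31.6
```

>>> apply_moves(motion=[0, 0, 0, 0, 0, 0, 0, 0, 0, 0, 0, 0, 0, 0, 0, 0, 0, 0], hand=0)

```text
clock: 12.25
eef_pos: [511.9, -343.2, 53.4]
orientation: [0.0, 1.0, -0.0, 0.0]
contact_force: [-0.5, 0.8, 0.0]
finger_gap: 42.6
grasp_force: 0.0
```

>>> apply_moves(motion=[0, 0, -0.1, 0, 0, 0, 0, 0, -0.1, 0, 0, 0, 0, 0, -0.12, 0, 0, 0, 0, 0, -0.12, 0, 0, 0, -0.027, -0.15, 0, 0, 0, 0, -0.027, -0.15, 0, 0, 0, 0])

```text
clock: 13.0
eef_pos: [498.2, -267.5, 163.6]
orientation: [0.0, 1.0, -0.001, 0.001]
contact_force: [0.3, 0.6, -0.7]
finger_gap: 43.0
grasp_force: 0.0
```

```bash
python3 snap.py w4; python3 - <<'E'
import cv2;cv2.imwrite('pics/w4s.png',cv2.imread('pics/w4.png')[60:384,150:512])
E
```

```text
[ 498.2 -267.5  163.6] [ 4.e-04  1.e+00 -6.e-04  6.e-04] 13.0
```

View pics/w4s.png

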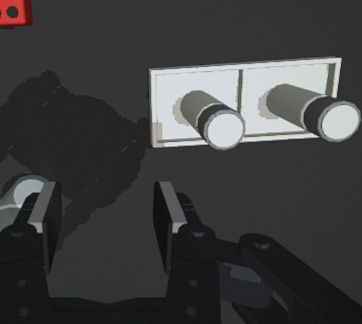

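Both bottles stand in their bays, caps at (223,129) and (340,121) in the crop. On to the jars, with two wrist views.

>>> apply_moves(motion=[-0.015, -0.167, -0.0425, 0, 0, 0, -0.015, -0.167, -0.0425, 0, 0, 0, -0.015, -0.167, -0.0425, 0, 0, 0, -0.015, -0.167, -0.0425, 0, 0, 0, -0.015, -0.167, -0.0425, 0, 0, 0, -0.015, -0.167, -0.0425, 0, 0, 0, -0.015, -0.167, -0.0425, 0, 0, 0, -0.015, -0.167, -0.0425, 0, 0, 0, -0.015, -0.167, -0.0425, 0, 0, 0, -0.015, -0.167, -0.0425, 0, 0, 0, 0, 0, 0, 0, 0, 0, 0, 0, 0, 0, 0, 0], hand=-1)

```text
clock: 14.55
eef_pos: [460.7, 149.1, 268.9]
orientation: [0.0, 1.0, -0.0, -0.0]
contact_force: [0.2, -0.1, 0.9]
finger_gap: 85.5
grasp_force: 0.0
```

```bash
python3 snap.py w5
```

```text
[460.7 149.1 268.9] [ 3.e-04  1.e+00 -1.e-04 -1.e-04] 14.55
```

>>> apply_moves(motion=[-0.06, -0.12, 0, 0, 0, 0, -0.06, -0.12, 0, 0, 0, 0, -0.06, -0.12, 0, 0, 0, 0, 0, 0, 0, 0, 0, 0, 0, 0, 0, 0, 0, 0])

```text
clock: 15.22
eef_pos: [416.2, 238.5, 268.8]
orientation: [0.0, 1.0, -0.001, -0.0]
contact_force: [-0.5, -0.3, 0.3]
finger_gap: 85.4
grasp_force: 0.0
```

```bash
python3 snap.py w6; python3 - <<'E'
import cv2,numpy as np
a=cv2.imread('pics/w5.png');b=cv2.imread('pics/w6.png')
cv2.imwrite('pics/w56.png',cv2.resize(np.hstack([a,b]),(800,300)))
E
```

```text
[416.2 238.5 268.8] [ 3.e-04  1.e+00 -7.e-04 -1.e-04] 15.225
```

View pics/w56.png

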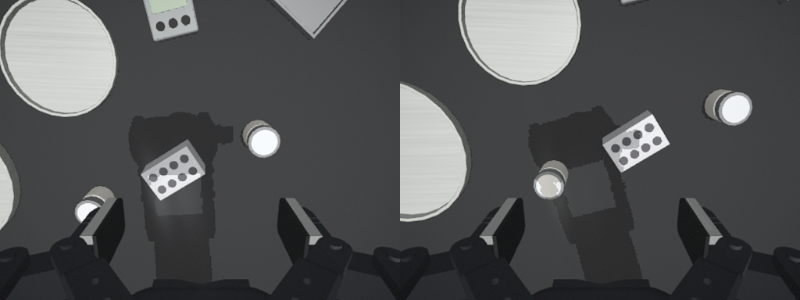

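In both views jar 1 (338,179)/(430,137), jar 2 (…)/(192,238), the block and the smaller steel tray are clear.

```bash
python3 - <<'E'
from m1 import *
A,a=wr('w5');B,b=wr('w6');T=cam('top'); t=cv2.imread('pics/top0.png')
def rep(n,*vs):
    ps=[(C,cen(blob(im,uv,r,th))) for C,im,uv,r,th in vs]
    print(n,[p.round(1).tolist() for _,p in ps],'X',cross([ray(C,p) for C,p in ps])[0].round(1),'@50',[onplane(C,p,50)[:2].round(1).tolist() for C,p in ps])
rep('j1',(A,a,(338,179),30,215),(B,b,(430,137),30,215),(T,t,(263,224),9,200))
rep('j2',(B,b,(192,238),30,185),(T,t,(189,256),9,200))
c=blob(a,(75,72),95,130); d=blob(t,(184,194),27,110)
E=[]
for n,C,k in(('w5',A,c),('top',T,d)):
    P=np.array([onplane(C,p[0],14)[:2] for p in k],'float32'); print('round',n,cv2.fitEllipse(P),k[:,0].min(0),k[:,0].max(0))
    E.append((C,cv2.fitEllipse(k)[0]))
print('round X',cross([ray(*e) for e in E]))
for n,C,im,uv in(('w5',A,a,(221,218)),('w6',B,b,(301,180))):
    k=blob(im,uv,50,120); P=np.array([onplane(C,p[0],40)[:2] for p in k],'float32'); q=cv2.approxPolyDP(k,7,True)[:,0]
    print('block',n,cv2.minAreaRect(P),q.tolist())
E
```

```text
j1 [[338.1, 181.8], [429.4, 139.1], [262.6, 223.5]] X [442.2  63.4  46.2] @50 [[443.2, 64.8], [443.4, 64.7], [441.1, 63.5]]
j2 [[189.6, 237.8], [188.3, 255.1]] X [332.7 314.2  46.9] @50 [[334.2, 314.7], [332.5, 312.6]]
round w5 ((549.060546875, 342.6349792480469), (148.46246337890625, 155.8878936767578), 23.83184242248535) [0 0] [148 149]
round top ((549.1793212890625, 344.2279357910156), (157.09010314941406, 158.4040069580078), 107.22637176513672) [161 172] [205 216]
round X (array([552.33690558, 346.95638613,   3.12050905]), [np.float64(2.060050361741571), np.float64(2.0600503617416175)])
block w5 ((396.66973876953125, 190.33026123046875), (56.746925354003906, 85.81497192382812), 32.815364837646484) [[240, 180], [180, 223], [205, 256], [262, 222]]
block w6 ((393.0256652832031, 190.79867553710938), (50.887428283691406, 80.05281829833984), 32.740882873535156) [[323, 146], [259, 185], [283, 220], [344, 185]]
```

Cap heights come out at 46–47 mm against 50 stated. The round tray is at (549,343) with a diameter of about 157 mm. Picking jar 1 at (443,64).

>>> apply_moves(motion=[0.0218, 0.1396, 0.118, 0, 0, 0, 0.0218, 0.1396, 0.118, 0, 0, 0, 0.0218, 0.1396, 0.118, 0, 0, 0, 0.0218, 0.1396, 0.118, 0, 0, 0, 0.0218, 0.1396, 0.118, 0, 0, 0, 0, 0, 0, 0, 0, 0, 0, 0, 0.12, 0, 0, 0, 0, 0, 0.12, 0, 0, 0, 0, 0, 0.12, 0, 0, 0, 0, 0, 0, 0, 0, 0])

```text
clock: 16.52
eef_pos: [441.5, 65.3, 30.4]
orientation: [-0.0, 1.0, -0.0, -0.002]
contact_force: [1.1, 0.2, -0.2]
finger_gap: 85.3
grasp_force: 0.0
```

>>> apply_moves(motion=[0, 0, 0, 0, 0, 0, 0, 0, 0, 0, 0, 0, 0, 0, 0, 0, 0, 0, 0, 0, 0, 0, 0, 0, 0, 0, 0, 0, 0, 0, 0, 0, 0, 0, 0, 0, 0, 0, 0, 0, 0, 0], hand=1)

```text
clock: 17.4
eef_pos: [444.3, 65.0, 33.1]
orientation: [0.0, 1.0, -0.0, 0.001]
contact_force: [-1.5, 0.1, 6.9]
finger_gap: 43.2
grasp_force: 29.9
```

>>> apply_moves(motion=[0, 0, -0.14, 0, 0, 0, 0, 0, -0.14, 0, 0, 0, 0, 0, -0.12, 0, 0, 0, 0.072, -0.139, 0, 0, 0, 0, 0.072, -0.139, 0, 0, 0, 0, 0.072, -0.139, 0, 0, 0, 0, 0.072, -0.139, 0, 0, 0, 0, 0.072, -0.139, 0, 0, 0, 0, 0.072, -0.139, 0, 0, 0, 0, 0.072, -0.139, 0, 0, 0, 0, 0.072, -0.139, 0, 0, 0, 0, 0, 0, 0, 0, 0, 0, 0, 0, 0, 0, 0, 0])

```text
clock: 19.02
eef_pos: [586.7, 342.6, 131.5]
orientation: [0.0, 1.0, -0.0, -0.0]
contact_force: [0.2, -0.7, -0.3]
finger_gap: 43.2
grasp_force: 31.1
```

>>> apply_moves(motion=[0, 0, 0.12, 0, 0, 0, 0, 0, 0.12, 0, 0, 0, 0, 0, 0.09, 0, 0, 0, 0, 0, 0.04, 0, 0, 0, 0, 0, 0, 0, 0, 0])

```text
clock: 19.65
eef_pos: [587.4, 342.9, 39.5]
orientation: [-0.0, 1.0, -0.0, 0.0]
contact_force: [0.5, -0.1, -0.8]
finger_gap: 43.4
grasp_force: 31.3
```

>>> apply_moves(motion=[0, 0, 0, 0, 0, 0, 0, 0, 0, 0, 0, 0, 0, 0, 0, 0, 0, 0], hand=-0.4)

```text
clock: 20.02
eef_pos: [587.3, 343.2, 39.4]
orientation: [-0.0, 1.0, -0.0, 0.0]
contact_force: [0.0, -0.3, 0.6]
finger_gap: 59.5
grasp_force: 0.0
```

>>> apply_moves(motion=[0, 0, -0.12, 0, 0, 0, 0, 0, -0.14, 0, 0, 0, 0, 0, -0.14, 0, 0, 0, -0.145, 0.0165, 0, 0, 0, 0, -0.145, 0.0165, 0, 0, 0, 0, -0.145, 0.0165, 0, 0, 0, 0, -0.145, 0.0165, 0, 0, 0, 0, -0.145, 0.0165, 0, 0, 0, 0, -0.145, 0.0165, 0, 0, 0, 0, -0.145, 0.0165, 0, 0, 0, 0, 0, 0, 0, 0, 0, 0, 0, 0, 0, 0, 0, 0])

```text
clock: 21.52
eef_pos: [334.1, 314.6, 139.6]
orientation: [-0.0, 1.0, -0.0, 0.001]
contact_force: [0.9, -1.3, 0.6]
finger_gap: 59.7
grasp_force: 0.0
```

>>> apply_moves(motion=[0, 0, 0.12, 0, 0, 0, 0, 0, 0.12, 0, 0, 0, 0, 0, 0.1, 0, 0, 0, 0, 0, 0.088, 0, 0, 0, 0, 0, 0, 0, 0, 0, 0, 0, 0, 0, 0, 0], hand=-1)

```text
clock: 22.28
eef_pos: [334.6, 314.7, 32.9]
orientation: [-0.0, 1.0, -0.0, 0.001]
contact_force: [-0.7, 0.2, -0.7]
finger_gap: 85.6
grasp_force: 0.0
```

>>> apply_moves(motion=[0, 0, 0, 0, 0, 0, 0, 0, 0, 0, 0, 0, 0, 0, 0, 0, 0, 0, 0, 0, 0, 0, 0, 0, 0, 0, 0, 0, 0, 0, 0, 0, 0, 0, 0, 0, 0, 0, 0, 0, 0, 0], hand=1)

```text
clock: 23.15
eef_pos: [333.8, 314.5, 32.8]
orientation: [-0.0, 1.0, -0.0, 0.001]
contact_force: [-1.7, -0.7, 6.0]
finger_gap: 43.2
grasp_force: 30.3
```

>>> apply_moves(motion=[0, 0, -0.14, 0, 0, 0, 0, 0, -0.14, 0, 0, 0, 0, 0, -0.12, 0, 0, 0, 0.1416, -0.0228, 0, 0, 0, 0, 0.1416, -0.0228, 0, 0, 0, 0, 0.1416, -0.0228, 0, 0, 0, 0, 0.1416, -0.0228, 0, 0, 0, 0, 0.1416, -0.0228, 0, 0, 0, 0, 0, 0, 0, 0, 0, 0, 0, 0, 0, 0, 0, 0])

```text
clock: 24.4
eef_pos: [509.3, 342.6, 131.4]
orientation: [0.0, 1.0, -0.0, -0.001]
contact_force: [0.4, 0.8, -0.3]
finger_gap: 43.0
grasp_force: 31.0
```

```bash
python3 snap.py w7
```

```text
[509.3 342.6 131.4] [ 3.e-04  1.e+00 -1.e-04 -9.e-04] 24.4
```

View pics/w7.png

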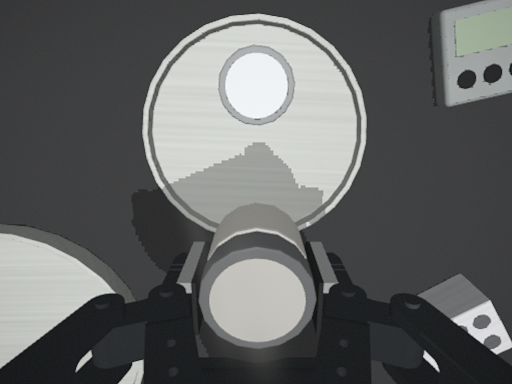

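Jar 1 stands inside the round tray at (257,85), and the held jar is centred left-right below it. Lowering.

>>> apply_moves(motion=[0.003, 0, 0.12, 0, 0, 0, 0, 0, 0.12, 0, 0, 0, 0, 0, 0.09, 0, 0, 0, 0, 0, 0.04, 0, 0, 0, 0, 0, 0, 0, 0, 0])

```text
clock: 25.08
eef_pos: [510.5, 342.9, 39.7]
orientation: [0.0, 1.0, 0.0, -0.0]
contact_force: [0.2, 0.3, -0.8]
finger_gap: 43.4
grasp_force: 31.1
```

>>> apply_moves(motion=[0, 0, 0, 0, 0, 0, 0, 0, 0, 0, 0, 0, 0, 0, 0, 0, 0, 0], hand=-0.4)

```text
clock: 25.45
eef_pos: [511.4, 342.9, 40.1]
orientation: [-0.0, 1.0, -0.0, 0.0]
contact_force: [-0.1, -0.9, -0.0]
finger_gap: 59.7
grasp_force: 0.0
```

>>> apply_moves(motion=[0, 0, -0.14, 0, 0, 0, 0, 0, -0.16, 0, 0, 0, 0, 0, -0.16, 0, 0, 0, -0.0944, 0.1216, -0.03, 0, 0, 0, -0.0944, 0.1216, -0.03, 0, 0, 0, -0.0944, 0.1216, -0.03, 0, 0, 0, -0.0944, 0.1216, -0.03, 0, 0, 0, -0.0944, 0.1216, -0.03, 0, 0, 0, 0, 0, 0, 0, 0, -0.1137, 0, 0, 0, 0, 0, -0.1137, 0, 0, 0, 0, 0, -0.1137, 0, 0, 0, 0, 0, -0.1137, 0, 0, 0, 0, 0, -0.1137, 0, 0, 0, 0, 0, -0.1137, 0, 0, 0, 0, 0, -0.1137, 0, 0, 0, 0, 0, -0.1137, 0, 0, 0, 0, 0, -0.1137, 0, 0, 0, 0, 0, -0.1137, 0, 0, 0, 0, 0, -0.1137, 0, 0, 0, 0, 0, -0.1137])

```text
clock: 27.95
eef_pos: [393.1, 190.8, 192.3]
orientation: [0.0, 0.476, 0.879, 0.0]
contact_force: [0.6, -0.6, -0.6]
finger_gap: 59.8
grasp_force: 0.0
```

>>> apply_moves(motion=[0, 0, 0, 0, 0, 0, 0, 0, 0, 0, 0, 0], hand=-1)

```text
clock: 28.2
eef_pos: [393.0, 190.8, 192.2]
orientation: [0.0, 0.48, 0.877, 0.0]
contact_force: [-0.2, 0.5, -0.1]
finger_gap: 85.3
grasp_force: 0.0
```

```bash
python3 snap.py w8
```

```text
[393.  190.8 192.2] [1.000e-04 4.801e-01 8.772e-01 1.000e-04] 28.2
```

View pics/w8.png

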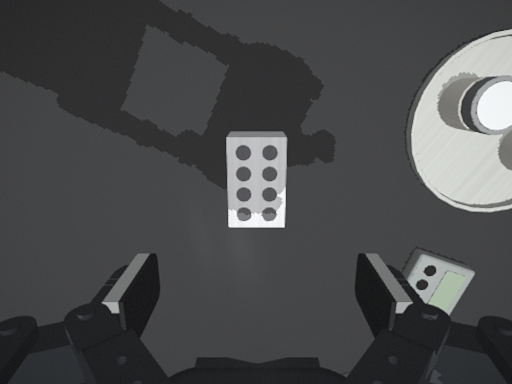

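The block is aligned with the jaws, its top face running from (227,137) to (285,227). Checking its height and centre.

```bash
python3 - <<'E'
from m1 import *
A,_=wr('w8'); B,b=wr('w6'); T=cam('top')
q=[(227,137),(286,137),(285.5,227),(228,227)]
X=np.array([onplane(A,p,40)[:2] for p in q],'float32'); print(X.round(1),X.mean(0),cv2.minAreaRect(X))
# corners: w6 approx polygon: (323,146) (259,185) (283,220) (344,185)
for p in q:
    for r in [(323,146),(259,185),(283,220),(344,185)]:
        Y,e=cross([ray(A,p),ray(B,r)])
        if e[0]<4 and -5<Y[2]<70: print(p,r,Y.round(1),np.round(e[0],1))
E
```

```text
[[351.5 211.4]
 [392.  237.4]
 [436.1 171.6]
 [393.3 144.1]] [393.22864 191.1224 ] ((393.3146057128906, 191.1796112060547), (50.91643524169922, 79.26358032226562), 32.657997131347656)
(227, 137) (283, 220) [351.2 209.3  34.4] 1.3
(286, 137) (259, 185) [392.7 236.3  34.9] 0.8
(285.5, 227) (323, 146) [436.5 169.4  38. ] 1.5
(228, 227) (344, 185) [393.5 142.9  38. ] 0.4
```

>>> apply_moves(motion=[0, 0, 0.16, 0, 0, 0, 0, 0, 0.16, 0, 0, 0, 0, 0, 0.16, 0, 0, 0, 0, 0, 0.12, 0, 0, 0, 0, 0, 0.04, 0, 0, 0, 0, 0, 0, 0, 0, 0])

```text
clock: 29.0
eef_pos: [393.0, 190.8, 32.1]
orientation: [-0.0, 0.479, 0.878, -0.0]
contact_force: [-1.0, -0.3, 0.3]
finger_gap: 85.3
grasp_force: 0.0
```

>>> apply_moves(motion=[0, 0, 0, 0, 0, 0, 0, 0, 0, 0, 0, 0, 0, 0, 0, 0, 0, 0, 0, 0, 0, 0, 0, 0, 0, 0, 0, 0, 0, 0, 0, 0, 0, 0, 0, 0, 0, 0, 0, 0, 0, 0], hand=1, newtons=60)

```text
clock: 29.88
eef_pos: [394.0, 190.9, 33.4]
orientation: [0.001, 0.479, 0.878, 0.001]
contact_force: [-1.6, -0.2, 4.5]
finger_gap: 48.8
grasp_force: 63.9
```

Block gripped (48.8 mm opening). Lifting, turning to the tray's angle and going a little past the tray to measure it with the wrist camera.

>>> apply_moves(motion=[0, 0, -0.16, 0, 0, 0, 0, 0, -0.16, 0, 0, 0, 0, 0, -0.16, 0, 0, 0, 0, 0, -0.12, 0, 0, 0, 0, 0, 0, 0, 0, -0.102, 0, 0, 0, 0, 0, -0.102, -0.14, 0.002, 0, 0, 0, 0, -0.14, 0.002, 0, 0, 0, 0, -0.14, 0.002, 0, 0, 0, 0, -0.14, 0.002, 0, 0, 0, 0, -0.14, 0.002, 0, 0, 0, 0, -0.14, 0.002, 0, 0, 0, 0, -0.14, 0.002, 0, 0, 0, 0, -0.14, 0.002, 0, 0, 0, 0, -0.14, 0.002, 0, 0, 0, 0, -0.14, 0.002, 0, 0, 0, 0, -0.14, 0.002, 0, 0, 0, 0, 0, 0, 0, 0, 0, 0, 0, 0, 0, 0, 0, 0])

```text
clock: 32.25
eef_pos: [695.5, -46.0, 181.4]
orientation: [-0.001, 0.333, 0.943, 0.0]
contact_force: [0.6, 0.4, -3.0]
finger_gap: 49.1
grasp_force: 64.4
```

```bash
python3 snap.py w9
```

```text
[695.5 -46.  181.4] [-9.000e-04  3.326e-01  9.431e-01  1.000e-04] 32.25
```

View pics/w9.png

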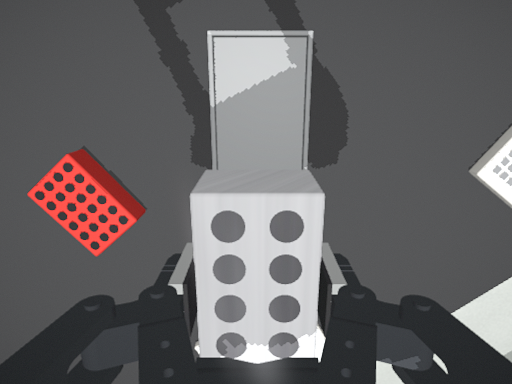

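The tray lines up with the block: its far rim corners are at (208,31) and (313,31), with the near end hidden.

```bash
python3 - <<'E'
from m1 import *
A,_=wr('w9'); st=pickle.load(open('pics/w9.pkl','rb')); R=rot(st['orientation']); T=cam('top'); t=cv2.imread('pics/top0.png')
a,b=[onplane(A,p,14) for p in((208,31),(313,31))]; s,e=[onplane(A,p,14) for p in((210,31),(212.5,165))]
print(a,b,np.linalg.norm(a-b),'short dir',np.degrees(np.arctan2(*(b-a)[1::-1])),'toolaz',np.degrees(np.arctan2(R[1,0],R[0,0])))
u=np.array([-(b-a)[1],(b-a)[0],0]); u/=np.linalg.norm(u); u*=np.sign(u@R[:,0])
c=(a+b)/2-60*u; print('centre',c,'in tool',R.T@(c-st['eef_pos']))
ct=blob(t,(282,168),26,70); q=cv2.approxPolyDP(ct,4,True)[:,0]; P=np.array([onplane(T,p[0],14)[:2] for p in ct],'float32'); print('top',q.tolist(),cv2.minAreaRect(P))
for p in((208,31),(313,31)):
    for r in q:
        Y,er=cross([ray(A,p),ray(T,r)])
        if er[0]<6: print(p,r,Y.round(1),round(er[0],1))
E
```

```text
[5.77494051e+02 4.62116537e-01 1.40000000e+01] [629.43319393  65.06880388  14.        ] 82.89570917499428 short dir 51.20321447119409 toolaz 141.14699140780914
centre [650.22600964  -4.82814502  14.        ] in tool [ 60.78185407   3.72601933 167.50728577]
top [[284, 148], [262, 173], [280, 187], [301, 163]] ((647.563232421875, -6.072601318359375), (87.1840591430664, 123.09134674072266), 51.126399993896484)
(208, 31) [284 148] [635.3   4.8 295. ] 2.8
(208, 31) [280 187] [576.6   0.7   9.6] 0.2
(313, 31) [284 148] [637.1   6.5 288.2] 0.8
(313, 31) [262 173] [628.7  66.    6.6] 0.9
```

>>> apply_moves(motion=[0.082, 0.005, 0, 0, 0, 0, 0.082, 0.005, 0, 0, 0, 0, 0.082, 0.004, 0, 0, 0, 0, 0, 0, 0, 0, 0, 0, 0, 0, 0.16, 0, 0, 0, 0, 0, 0.16, 0, 0, 0, 0, 0, 0.12, 0, 0, 0, 0, 0, 0, 0, 0, 0])

```text
clock: 33.3
eef_pos: [648.3, -4.9, 69.0]
orientation: [-0.003, 0.333, 0.943, -0.001]
contact_force: [0.2, 0.6, -2.1]
finger_gap: 49.2
grasp_force: 64.2
```

>>> apply_moves(motion=[0, 0, 0.08, 0, 0, 0, 0, 0, 0.03, 0, 0, 0, 0, 0, 0.01, 0, 0, 0, 0, 0, 0, 0, 0, 0])

```text
clock: 33.8
eef_pos: [650.8, -5.2, 42.4]
orientation: [0.0, 0.333, 0.943, 0.0]
contact_force: [0.1, -0.1, -2.9]
finger_gap: 49.2
grasp_force: 64.4
```

>>> apply_moves(motion=[0, 0, 0.006, 0, 0, 0, 0, 0, 0.006, 0, 0, 0, 0, 0, 0, 0, 0, 0])

```text
clock: 34.17
eef_pos: [650.5, -5.1, 39.0]
orientation: [-0.0, 0.333, 0.943, -0.0]
contact_force: [0.3, 0.1, -3.1]
finger_gap: 49.0
grasp_force: 64.4
```

>>> apply_moves(motion=[0, 0, 0.004, 0, 0, 0, 0, 0, 0, 0, 0, 0])

```text
clock: 34.42
eef_pos: [650.7, -5.2, 38.5]
orientation: [0.0, 0.333, 0.943, 0.0]
contact_force: [-2.5, 0.2, 1.0]
finger_gap: 48.9
grasp_force: 64.7
```

>>> apply_moves(motion=[0, 0, 0, 0, 0, 0, 0, 0, 0, 0, 0, 0, 0, 0, 0, 0, 0, 0], hand=-0.45)

```text
clock: 34.8
eef_pos: [650.8, -5.2, 38.3]
orientation: [0.0, 0.333, 0.943, 0.0]
contact_force: [-0.4, 0.7, 0.3]
finger_gap: 61.9
grasp_force: 0.0
```

>>> apply_moves(motion=[0, 0, -0.08, 0, 0, 0, 0, 0, -0.14, 0, 0, 0, 0, 0, -0.16, 0, 0, 0, 0, 0, -0.16, 0, 0, 0, 0, 0, -0.16, 0, 0, 0, -0.1, 0, -0.1, 0, 0, 0, -0.1, 0, -0.1, 0, 0, 0, 0, 0, 0, 0, 0, 0, 0, 0, 0, 0, 0, 0])

```text
clock: 35.92
eef_pos: [688.7, -35.9, 262.5]
orientation: [-0.001, 0.333, 0.943, 0.0]
contact_force: [-0.5, 0.1, -0.6]
finger_gap: 61.8
grasp_force: 0.0
```

```bash
python3 snap.py w10; python3 - <<'E'
from h import *
w=cv2.imread('pics/w10.png'); t=ctrl.get_image('top'); cv2.imwrite('pics/top1.png',t)
cv2.imwrite('pics/end.png',np.hstack([cv2.resize(w,(360,270)),cv2.resize(t[140:290,160:420],(440,254))[:254] if 0 else cv2.resize(t[140:300,160:420],(438,270))]))
E
```

```text
[688.7 -35.9 262.5] [-7.000e-04  3.325e-01  9.431e-01  1.000e-04] 35.925
```

View pics/end.png

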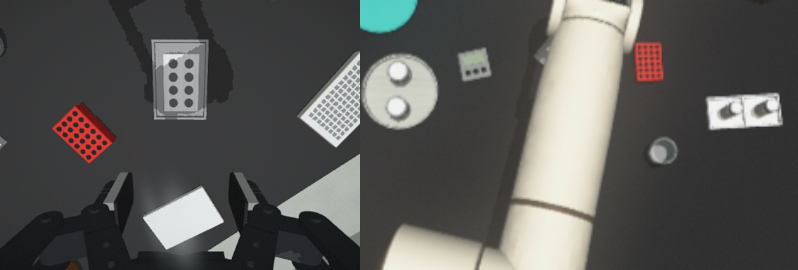

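The block lies wells up inside its tray (180,80). Both jars stand in the round tray, both bottles are in their bays, and the beaker and rack have not moved.

```bash
python3 -c "
from workcell import ctrl
print(ctrl.job_done())"
```

```text
the job is handed in; nothing more can be done
None
```

The job is handed in after about 36 s: the bottles stand one per bay, both jars stand in the smaller steel tray, the block lies wells up in the rectangular tray, and the beaker and rack were left alone; no verdict came back.

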